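Clamp the lens holder to the slotted optical rail

TASK

Fix the trial-lens holder to the T-slotted rail just where it stands: take the T-bolt clamp (the one with the tall hexagonal nut) from the rack, lower its head through the slot in the holder's foot into the rail, turn it clockwise until the head stands square across under the rail's lips, and go on turning the nut until it is firmly finger-tight. Do not force or overtighten it, leave the holder in its place and upright, disturb nothing else on the bench, and let go at the end.

Things in the scene. Friction and masses are not known exactly. Their poses are not given: they have to be found in the camera images.
- rail: Aluminium T-slotted optical rail fixed on the bench, 440 mm long (its y axis), 80 wide, 40 high; origin: centre of its underside. A T-slot runs along the middle of its top: throat 16 mm wide, 8 deep, below it a channel 25 wide, 14 deep. A black lamp house (75 mm above the rail, y below -0.177) and a white screen (90 mm above the rail, y above 0.19) stand on its ends.
- rail_slot (a point): Point on the rail's top face (40 mm above the bench), midway along the slot and on its centre line; y axis along the slot, x axis across it, z up.
- holder: Loose trial-lens holder, 0.5 to 0.8 kg, standing on the rail, kept in line by tenons in the slot (0.6 mm play to each side): dark steel foot 64 x 140 x 8 mm, reaching from y = -30 to +110 mm; at y = +90 mm a post with an upright lens ring, 113 mm tall in all. Origin on the foot's underside at the centre of its clamping slot, y axis along the rail.
- foot_slot (a point): Centre of the clamping slot in the holder's foot, on the foot's top face (48 mm above the bench). The slot goes through the foot: 17 mm wide, 31 mm long, long side along the y axis, in line with the rail slot below.
- rack: Fixed aluminium bridge-shaped rack, 64 x 190 mm, top face 44 mm above the bench, open underneath; origin: centre of its underside. Two round holes of 32 mm at y = -48 and +48 mm: in one hangs the T-bolt clamp, in the other a short thumbscrew, either way round.
- clamp: T-bolt clamp, steel, 0.4 kg, standing in the rack with its bolt hanging through the hole. Its grip is the nut on the bolt: a tall hexagon, 28 mm across flats, 36 tall, on a round collar 40 in diameter, 3 thick. Origin: centre of the collar's underside (it rests on the rack's top), z up; two of the flats face along +x and -x, the others every 60 degrees.
- nut_mid (a point): Centre of the clamp's nut, half-way up, on its axis, 22 mm above the collar's underside; x axis square to two of the flats. Grip the nut here from above, across two opposite flats, firmly (60 N does). The bolt goes round with the nut until something stops its head. Once tight, the nut stays when let go. A turn that overshoots and comes back reverses the friction: judge the torque after a last small advance (about 0.015 rad).
- bolt_line (a point): Point on the clamp's axis at the collar's underside that turns with the bolt: its y axis is the long side of the T-head (any yaw in the rack), also marked by a slot in the bolt's upper end. The head, 24 mm long, 14 wide, 6 thick, bevelled below, hangs 16.6 to 20.4 mm (its top) under the collar. It passes the foot and the rail's throat only with its long side along their slots.
- rail_channel (a point): Point on the slot's centre line half-way along, 7 mm under the lips. In this channel the T-head turns 93 degrees clockwise from along the slot, then its corners stop on the walls; the other way it stops at 33 degrees, not square. With the collar on the foot the head has 0.6 to 4.4 mm of play below the lips, not known beforehand.
- collar (a point): Centre of the collar's underside, which rests on the rack, later on the foot. Right-hand thread, 12 mm per turn: once the head is stopped, the nut turning clockwise draws it up, the play taking 0.3 to 2.3 rad against under 0.1 N m. Then friction under the collar climbs with the clamping force, to 0.15 to 0.3 N m (about 35 N) some 0.4 rad later: finger-tight. Over 0.45 N m is too much.
- thumbscrew: Bystander: short knurled thumbscrew (17 mm tall knob, plain 8 mm shank without a head) standing in the rack's other hole. Leave it.
- retinoscope: Bystander: retinoscope with silver handle and black head, 180 mm long, 29 mm high, lying on the bench beyond the rail. Leave it.
- trial_frame: Bystander: trial frame with two round lens cells, 130 mm wide, lying flat on the bench beyond the rail. Leave it.
- trial_lens: Bystander: small rimmed lens, 38 mm in diameter, lying on the bench beyond the rail. Leave it.

How it is judged:
By the outcome, as a careful person would: the job done as asked, in the order asked, and still so for the second after the job is handed in, with the robot touching nothing.
It also fails if it takes over 64 s, if anything falls off the work surface, if the arm or the gripper's body presses on something with over 40 N, if the wrist force passes 120 N, or if a joint passes its speed limit or range.

ROBOT

A 7-joint arm with a two-finger parallel gripper is mounted at the origin on the work surface. World frame = base frame: x ahead of the robot, y to its left, z up, the work surface at z = 0. Lengths are in m, angles in rad, forces in N, time in s.
With the tool pointing down it reaches from about 0.4 to 0.85 m from the base axis. Payload 4.5 kg.
Tool frame: the origin (TCP) lies between the finger pads; the fingertips stand 11 mm ahead of it and the grasp point (between the pads) lies 8 mm behind it (r.tip_reach is the distance from the TCP to the fingertips, in m); x points along the fingers, y is the direction in which the jaws open and shut, and the axes are right-handed (so a half turn about x gives the same grasp; the last joint's range is limited). The gripper opens to 88 mm and grips with 3 to 60 N. Pads are 18 mm wide; open, the fingers measure 123 mm over their backs; the gripper's body (75 mm by 187 mm) begins 45 mm behind the grasp point.
Start: joints at [-1.182, 0.689, -0.195, 1.565, 0.157, 0.902, -0.215], TCP at [0.217, 0.586, 0.229] pointing down, gripper open.
Joint ranges: [-3.01, 3.01], [-0.46, 2.08], [-1.47, 1.51], [0.13, 2.56], [-1, 4.14], [0.04, 2.09], [-2.66, 2.66]. Speed limits (rad/s): [2.57, 2.57, 3.14, 3.14, 3.14, 3.14, 3.14].

INTERFACE

Orientations are given as a unit quaternion [x, y, z, w].
In Python, from plant import r gives the robot as it stands.
- The arm moves only by the tool drive_tool, never from a script. Its argument "deltas" is a list of rows, each a list of 3 entries, a list of its own where there are three numbers: the turn, a rotation vector about the tool's x, y, z in degrees, then the shift along the tool's x, y, z in cm, then the finger opening in cm, from 0 to 8.81. A call has 1 to 12 rows; each row shifts and turns the commanded pose from where the row before left it, along the tool's axes as they then stand; what a row does not reach is not made up. A row lasts 1/12 s, in which the tool goes at most 41.7 mm and 7.16 degrees, less where a joint would pass 70% of its speed; a pose out of reach is approached as far as the arm can. A call is refused whole if a number of a shift passes 4.17 or a number of a turn 7.16, either way. A call with a gripper value outside its range is refused whole. The fingers move at their own pace and stop on an object; "force" is the grip in N (left out, the last holds). Time passes only in rows, so rows that do not move let the fingers close. It gives the time, the measured TCP pose, the force and the opening at its end, in the units of the state.
- r.get_state(): the state, without advancing time (a new reading comes with each control period).
- r.snapshot(name): name is "side" or "top"; returns a dict with "color" (480x640x3 uint8, red, green, blue), "fov_y" (degrees; the focal length in pixels is half the picture's height over the tangent of half this angle, whatever the lens; pixels are square), "cx", "cy" (the principal point, pixels), "extrinsics" (4x4, takes a point from world to camera coordinates). Camera axes: x right, y up, looking along -z (the intrinsics and any distortion apply to the point x, -y, -z); pixel columns grow to the right and rows downward; lengths in m; the calibration is good to about 2 mm. A picture is of the moment at which its call begins. There is no depth.
- r.finish_job(): hands the job in, once; it reports no verdict.
The state is a dict: "clock": time; "q": joint angles; "qd": joint speeds; "joint_torque": joint torques, N m; "tool_pos": TCP position; "eef_rot": TCP orientation; "contact_force": force on the tool from outside, world axes, zero at the start; "moment": the same for the moment, N m; "opening": opening from 0.0 (shut) to 1.0 (fully open).
Only numpy, scipy, OpenCV 4.12 (cv2) and the standard library are available. Lean on these libraries where they do the work, as an engineer would, in place of code of your own. Each camera call takes 0.05 s, during which the arm holds its last target. There are 200 camera calls.

## Working session

There is one attempt and no reset: what is moved stays moved. The work goes in short steps, Python scripts to look and compute and a tool call to move; the robot and the scene stay as the last step left them, time stands still between calls to the robot, and variables do not carry over. Pictures are saved under pics/ and viewed, about 8 in all and at most 12, crops included, and the job is handed in when it is done.

Besides the shell and the picture viewer there is one more tool, called after "Request:" as name(argument=value, ...) on one line, values as JSON. drive_tool: Moves the arm, as the interface text tells. Its arguments: {"type":"object","properties":{"deltas":{"type":"array","items":{"type":"array"}},"force":{"type":"number"}},"required":["deltas"]}

```bash
ls; mkdir -p pics
python3 - <<'E'
from plant import r
import cv2,json,numpy as np
for n in("side","top"):
    s=r.snapshot(n); cv2.imwrite(f"pics/{n}0.png",s["color"][:,:,::-1])
    print(n,{k:(np.round(v,4).tolist() if hasattr(v,'tolist') else v) for k,v in s.items() if k!="color"})
print(r.get_state(),r.tip_reach)
E
```

```text
pics
side {'fov_y': 49.3278443680895, 'cx': 328.3910960972052, 'cy': 245.30639258857678, 'extrinsics': [[-0.7518, -0.6593, 0.0017, 0.473], [0.4984, -0.5666, 0.6561, -0.328], [-0.4316, 0.4942, 0.7547, -0.6032], [0.0, 0.0, 0.0, 1.0]]}
top {'fov_y': 48.45229575299753, 'cx': 321.74288933780355, 'cy': 241.12003768665014, 'extrinsics': [[-0.0017, -0.9997, 0.0239, 0.0086], [0.9891, 0.0018, 0.1471, -0.6245], [-0.1471, 0.0239, 0.9888, -0.8195], [0.0, 0.0, 0.0, 1.0]]}
{'clock': 0.1, 'q': array([-1.18220766,  0.68991196, -0.19455056,  1.56623429,  0.15729374,
        0.90249722, -0.21505364]), 'qd': array([ 0.00141753, -0.00368369, -0.00082737, -0.0028157 ,  0.00027806,
        0.00085493, -0.00028899]), 'joint_torque': array([-1.57082606e-03, -5.28503716e+01, -1.27087064e+00, -1.53840047e+01,
       -5.24936768e-02,  1.90402876e-03,  4.38675443e-05]), 'tool_pos': array([0.21694144, 0.58551748, 0.22778515]), 'eef_rot': array([ 0.12414828,  0.69608881, -0.12531283,  0.69594847]), 'contact_force': array([ 0.12808537,  0.47189377, -0.0349717 ]), 'moment': array([-0.04688172, -0.06946674, -0.02668107]), 'opening': 0.9996064960823621} 0.011
```

View pics/top0.png

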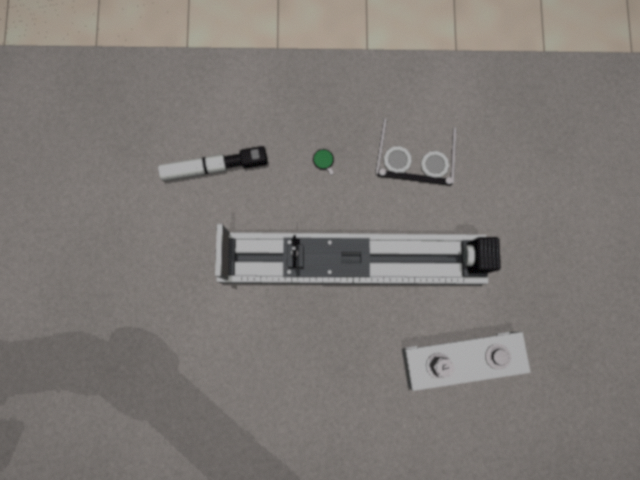

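View pics/side0.png

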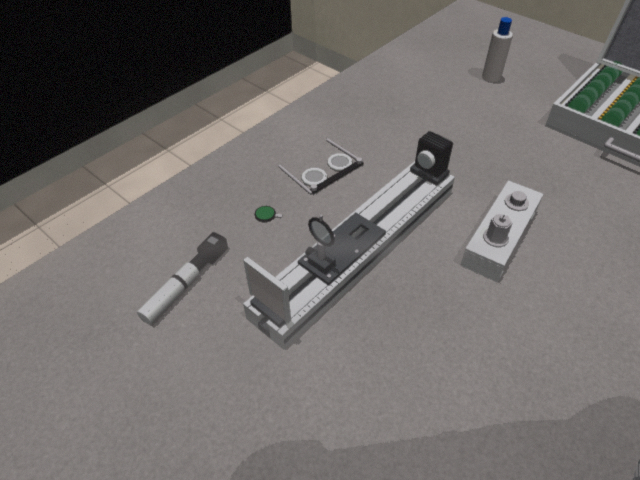

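The top view shows the clamp (tall nut) at about px (440,366), the thumbscrew at (499,357), the foot slot at (351,257) and the rail slot along row ~258. In the side view the nut is at (499,228). Next I'll enlarge the details.

```bash
cat > h.py <<'E'
import numpy as np,cv2
from plant import r
def cam(s):
    f=240/np.tan(np.radians(s["fov_y"]/2)); return f,s["cx"],s["cy"],np.array(s["extrinsics"])
def ray(s,u,v,z):
    f,cx,cy,E=cam(s); d=E[:3,:3].T@np.array([(u-cx)/f,-(v-cy)/f,-1]); c=-E[:3,:3].T@E[:3,3]
    return c+d*(z-c[2])/d[2]
def proj(s,P):
    f,cx,cy,E=cam(s); p=E[:3,:3]@np.array(P)+E[:3,3]; return np.array([cx+f*p[0]/-p[2],cy-f*p[1]/-p[2]])
def crop(s,u,v,w,h,k):
    c=s["color"][v:v+h,u:u+w,::-1]; return cv2.resize(c,None,fx=k,fy=k,interpolation=cv2.INTER_CUBIC)
E
python3 - <<'E'
from h import *
t=r.snapshot("top");s=r.snapshot("side")
a=crop(t,400,325,66,50,6);b=crop(t,318,232,66,50,6)
c=crop(s,465,195,66,50,6);d=crop(s,325,205,66,50,6)
m=np.vstack([np.hstack([a,b]),np.hstack([c,d])]);m=cv2.convertScaleAbs(m,alpha=1.3)
cv2.imwrite("pics/m1.png",m)
for n,u,v,z in[("clamp",440,366,.083),("thumb",499,357,.06),("rackTL",404,348,.044),("rackTR",522,333,.044),("rackBR",529,375,.044),("rackBL",412,389,.044),
 ("slot",351,257,.048),("footL",284,257,.048),("footR",370,257,.048),("footT",327,238,.048),("footB",327,277,.048),("railBL",217,281,.04),("railBR",488,283,.04),("railTR",488,235,.04)]: print(n,ray(t,u,v,z).round(4))
print("side nut",ray(s,499,222,.083).round(4),"side slot",ray(s,359,232,.048).round(4))
E
```

```text
clamp [ 0.4289 -0.1685  0.083 ]
thumb [ 0.4403 -0.267   0.06  ]
rackTL [ 0.4537 -0.1215  0.044 ]
rackTR [ 0.4767 -0.3117  0.044 ]
rackBR [ 0.4112 -0.3191  0.044 ]
rackBL [ 0.3906 -0.1326  0.044 ]
slot [ 0.5984 -0.0385  0.048 ]
footL [0.5983 0.0695 0.048 ]
footR [ 0.5984 -0.0692  0.048 ]
footT [6.293e-01 2.000e-04 4.800e-02]
footB [5.661e-01 4.000e-04 4.800e-02]
railBL [0.5602 0.1772 0.04  ]
railBR [ 0.557 -0.262  0.04 ]
railTR [ 0.6361 -0.2658  0.04  ]
side nut [ 0.4275 -0.1705  0.083 ] side slot [ 0.596  -0.0369  0.048 ]
```

View pics/m1.png

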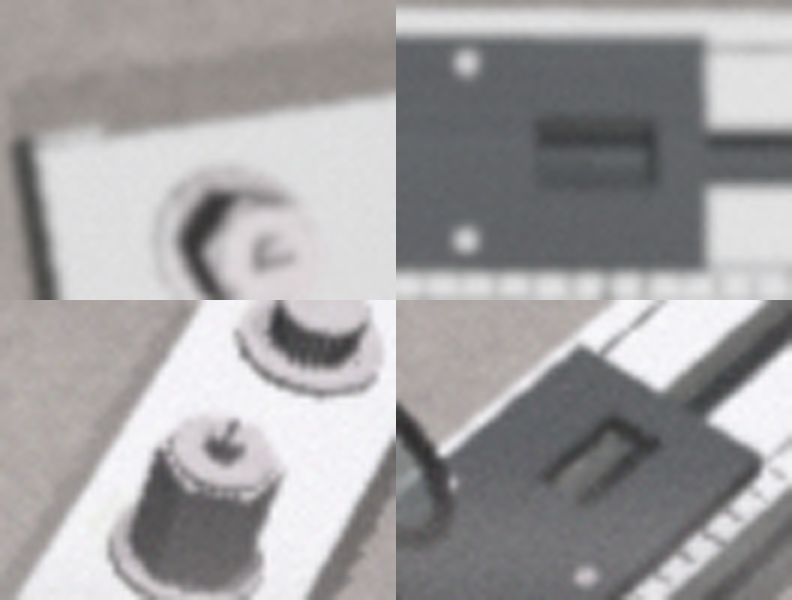

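The foot slot is at px (351.5,257.5) and 31x17 mm checks out. The nut top centre is near (444.5,367). Now a closer look at the nut for its yaw and bolt-slot direction, with predicted outlines overlaid.

```bash
cat > ov.py <<'E'
from h import *
def hexa(c,yaw,z): return [(c[0]+.014/np.cos(np.pi/6)*np.cos(yaw+np.pi/6+k*np.pi/3),c[1]+.014/np.cos(np.pi/6)*np.sin(yaw+np.pi/6+k*np.pi/3),z) for k in range(6)]
def circ(c,R,z): return [(c[0]+R*np.cos(a),c[1]+R*np.sin(a),z) for a in np.linspace(0,6.28,40)]
def draw(im,s,P,u,v,k,col):
    q=np.array([((proj(s,p)-[u,v]+.5)*k) for p in P]).round().astype(int); cv2.polylines(im,[q.reshape(-1,1,2)],True,col,1)
E
python3 - <<'E'
from ov import *
t=r.snapshot("top");s=r.snapshot("side")
rows=[]
for cam_,c,u,v in((t,(.4283,-.175),422,345),(s,(.4283,-.173),482,205)):
    print(proj(cam_,(*c,.083)))
    a=crop(cam_,u,v,40,30,10);a=cv2.convertScaleAbs(a,alpha=1.0);a0=a.copy()
    a0=cv2.convertScaleAbs(a0,alpha=1.8,beta=-190)if cam_ is t else cv2.convertScaleAbs(a0,alpha=1.4,beta=-60)
    draw(a,cam_,circ(c,.02,.047),u,v,10,(0,255,0));draw(a,cam_,hexa(c,.115,.083),u,v,10,(0,0,255));
    rows.append(np.hstack([a0,a]))
cv2.imwrite("pics/m2.png",np.vstack(rows))
E
```

```text
[444.27121912 366.38591551]
[499.32916002 220.84782116]
```

View pics/m2.png

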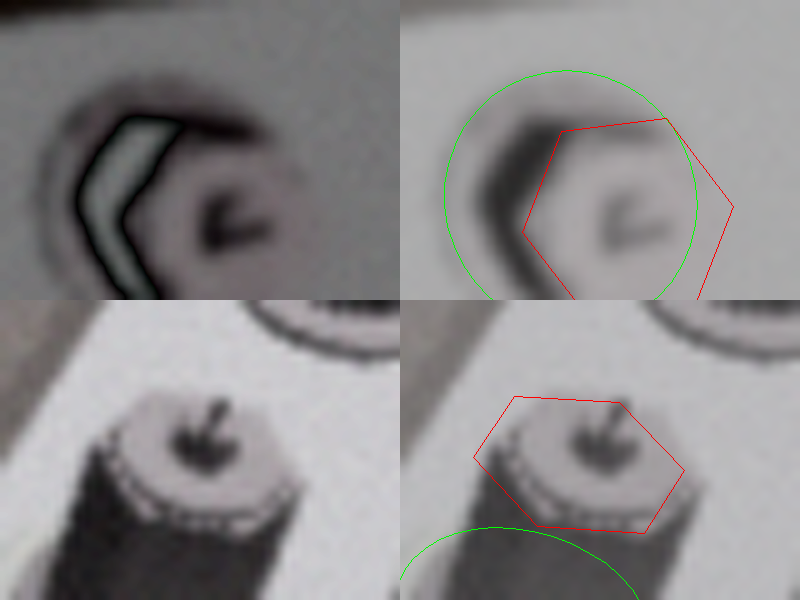

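Run:
```python
from ov import *
from scipy.spatial.transform import Rotation as R
t=r.snapshot("top");s=r.snapshot("side")
print("nut top",ray(t,444.4,366.9,.083).round(4),"side",ray(s,501.4,220.2,.083).round(4))
print("slot top",ray(t,351.5,257.5,.048).round(4),"side", [ray(s,325+(a-396)/6-.4,205+(b-300)/6-.4,.048).round(4) for a,b in((615,418),(660,441),(588,503),(541,480))])
# bolt slot
a=ray(s,482+20.5,205+15.5,.085)-ray(s,482+22.2,205+10.5,.085); print("bolt yaw side",np.degrees(np.arctan2(-a[0],a[1])))
b=ray(t,422+21.5,345+23.7,.085)-ray(t,422+27,345+22.3,.085); print("bolt yaw top",np.degrees(np.arctan2(-b[0],b[1])))
M=R.from_quat(r.get_state()["eef_rot"]).as_matrix();print(M.round(3))
# foot yaw / rail yaw
for v in((284,238.2,369.5,238.2),(217,281,488,283)):
    d=ray(t,v[0],v[1],.046)-ray(t,v[2],v[3],.046);print(np.degrees(np.arctan2(-d[0],d[1])))
for n,sn in(("t",t),("s",s)):
  P=r.get_state()["tool_pos"];print(n,proj(sn,P+[0,0,-.011]))
```

```text
nut top [ 0.4275 -0.1752  0.083 ] side [ 0.4266 -0.1764  0.083 ]
slot top [ 0.5976 -0.0393  0.048 ] side [array([ 0.6042, -0.0525,  0.048 ]), array([ 0.5897, -0.0539,  0.048 ]), array([ 0.5901, -0.0236,  0.048 ]), array([ 0.6048, -0.0217,  0.048 ])]
bolt yaw side 16.33126341100009
bolt yaw top 13.558817225008589
[[-0.     0.347  0.938]
 [-0.     0.938 -0.347]
 [-1.    -0.     0.   ]]
0.1140675029990185
-0.42189645076645627
t [-168.75159459  563.95820661]
s [ 164.68323766 1124.61943136]
```

Both views agree to within about 1.5 mm: nut axis (0.427, -0.176), foot slot (0.5974, -0.038), bolt yaw about +15°, rail yaw about 0. Moving now.

Request:
drive_tool(deltas=[[[0, 0, 0], [0, -1.8, 3.18], 6], [[0, 0, 0], [0, -1.8, 3.18], 6], [[0, 0, 0], [0, -1.8, 3.18], 6], [[0, 0, 0], [0, -1.8, 3.18], 6], [[0, 0, 0], [0, -1.8, 3.18], 6], [[0, 0, 0], [0, -1.8, 3.18], 6], [[0, 0, 0], [0, -1.8, 3.18], 6], [[0, 0, 0], [0, -1.8, 3.18], 6], [[0, 0, 0], [0, -1.8, 3.18], 6], [[0, 0, 0], [0, -1.8, 3.18], 6], [[0, 0, 0], [0, -1.8, 3.18], 6], [[0, 0, 0], [0, -1.8, 3.18], 6]])

```text
clock: 1.4
tool_pos: [0.5009, 0.2495, 0.2287]
eef_rot: [0.125, 0.696, -0.125, 0.696]
contact_force: [-0.2, 0.0, 1.1]
opening: 0.675
```

Request:
drive_tool(deltas=[[[0, 0, 0], [0, -3.54, 0.66], 6], [[0, 0, 0], [0, -3.54, 0.66], 6], [[0, 0, 0], [0, -3.54, 0.66], 6], [[0, 0, 0], [0, -3.54, 0.66], 6], [[0, 0, 0], [0, -3.54, 0.66], 6], [[0, 0, 0], [0, -3.54, 0.66], 6], [[0, 0, 0], [0, -3.54, 0.66], 6], [[0, 0, 0], [0, -3.54, 0.66], 6], [[0, 0, 0], [0, -3.54, 0.66], 6], [[0, 0, 0], [0, -3.54, 0.66], 6], [[0, 0, 0], [0, -3.54, 0.66], 6], [[0, 0, 0], [0, -3.54, 0.66], 6]])

```text
clock: 2.4
tool_pos: [0.4262, -0.1767, 0.2287]
eef_rot: [0.125, 0.696, -0.125, 0.696]
contact_force: [0.7, -0.4, 0.2]
opening: 0.683
```

Request:
drive_tool(deltas=[[[6.85, 0, 0], [0, 0, 0], 6], [[6.85, 0, 0], [0, 0, 0], 6], [[0, 0, 0], [0, 0, 0], 6], [[0, 0, 0], [0, 0, 0], 6]])

```text
clock: 2.73
tool_pos: [0.4268, -0.1747, 0.2286]
eef_rot: [0.206, 0.676, -0.206, 0.677]
contact_force: [0.6, -0.1, -0.6]
opening: 0.68
```

```bash
cat > st.py <<'E'
from h import *
from scipy.spatial.transform import Rotation as R
def st(tgt=None):
    s=r.get_state();M=R.from_quat(s["eef_rot"]).as_matrix()
    print("t",round(s["clock"],2),"q",s["q"].round(2).tolist(),"pos",s["tool_pos"].round(4).tolist(),"jawyaw",np.degrees(np.arctan2(M[1,1],M[0,1])).round(2),"tilt",M[:2,0].round(4).tolist(),"F",s["contact_force"].round(2).tolist(),"M",s["moment"].round(3).tolist(),"open mm",round(s["opening"]*88.1,1))
    if tgt is not None: print("tool shift cm",(100*M.T@(np.array(tgt)-s["tool_pos"])).round(2))
    return s,M
E
python3 -c "
from st import *
st((.427,-.1758,.061))"
```

```text
t 2.73 q [0.44, 0.49, -0.23, 2.04, 0.18, 0.64, 1.07] pos [0.4268, -0.1747, 0.2286] jawyaw 56.18 tilt [0.0002, -0.0002] F [0.57, -0.11, -0.64] M [-0.01, -0.008, 0.016] open mm 59.9
tool shift cm [16.76 -0.07  0.07]
```

Request:
drive_tool(deltas=[[[0, 0, 0], [3.0, -0.07, 0.07], 6], [[0, 0, 0], [3.5, 0, 0], 6], [[0, 0, 0], [3.5, 0, 0], 6], [[0, 0, 0], [3.0, 0, 0], 6], [[0, 0, 0], [2.0, 0, 0], 6], [[0, 0, 0], [1.2, 0, 0], 6], [[0, 0, 0], [0.5, 0, 0], 6], [[0, 0, 0], [0, 0, 0], 6]])

```text
clock: 3.4
tool_pos: [0.4267, -0.1748, 0.0606]
eef_rot: [0.206, 0.677, -0.205, 0.676]
contact_force: [0.0, 0.3, 0.0]
opening: 0.684
```

```bash
python3 -c "
from st import *
st((.427,-.1758,.061))
s=r.snapshot('side');cv2.imwrite('pics/g1.png',crop(s,430,130,130,140,4))"
```

```text
t 3.4 q [0.33, 0.8, -0.07, 2.18, 0.31, 0.17, 0.96] pos [0.4267, -0.1748, 0.0606] jawyaw 56.18 tilt [-0.0015, 0.0012] F [0.0, 0.26, 0.0] M [-0.023, 0.047, 0.017] open mm 60.3
tool shift cm [-0.04 -0.07  0.08]
```

View pics/g1.png

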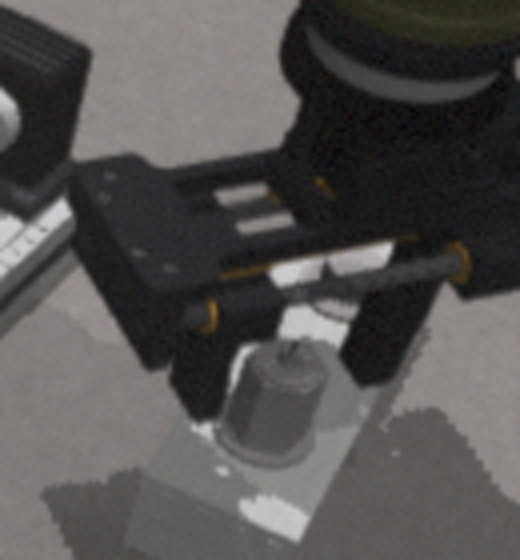

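The nut stands between the open fingers, which straddle it at crop (275,400). Closing now.

Request:
drive_tool(deltas=[[[0, 0, 0], [0, 0, 0], 3], [[0, 0, 0], [0, 0, 0], 2], [[0, 0, 0], [0, 0, 0], 2], [[0, 0, 0], [0, 0, 0], 2], [[0, 0, 0], [0, 0, 0], 2], [[0, 0, 0], [0, 0, 0], 2]], force=60)

```text
clock: 3.95
tool_pos: [0.4272, -0.1758, 0.0619]
eef_rot: [0.207, 0.676, -0.207, 0.677]
contact_force: [0.1, -0.1, 3.9]
opening: 0.305
```

```bash
python3 -c "
from st import *
st()"
```

```text
t 3.95 q [0.33, 0.8, -0.07, 2.18, 0.31, 0.17, 0.96] pos [0.4272, -0.1758, 0.0619] jawyaw 55.99 tilt [0.001, 0.0] F [0.07, -0.12, 3.9] M [0.054, 0.039, 0.078] open mm 26.8
```

Request:
drive_tool(deltas=[[[0, 0, 0], [-0.5, 0, 0], 2], [[0, 0, 0], [-1, 0, 0], 2], [[0, 0, 0], [-1.5, 0, 0], 2], [[0, 0, 0], [-2, 0, 0], 2], [[0, 0, 0], [-2, 0, 0], 2], [[0, 0, 0], [-1, 0, 0], 2], [[0, 0, 0], [0, 0, 0], 2]])

```text
clock: 4.53
tool_pos: [0.4274, -0.1763, 0.1433]
eef_rot: [0.207, 0.675, -0.207, 0.677]
contact_force: [-0.3, 0.2, -4.5]
opening: 0.311
```

Request:
drive_tool(deltas=[[[0, 0, 0], [0, 1.0, 0.32], 2], [[0, 0, 0], [0, 2.1, 0.64], 2], [[0, 0, 0], [0, 2.1, 0.64], 2], [[0, 0, 0], [0, 2.1, 0.64], 2], [[0, 0, 0], [0, 2.1, 0.64], 2], [[0, 0, 0], [0, 2.1, 0.64], 2], [[0, 0, 0], [0, 2.1, 0.64], 2], [[0, 0, 0], [0, 2.1, 0.64], 2], [[0, 0, 0], [0, 2.1, 0.64], 2], [[0, 0, 0], [0, 2.1, 0.64], 2], [[0, 0, 0], [0, 1.0, 0.36], 2], [[0, 0, 0], [0, 0, 0], 2]])

```text
clock: 5.53
tool_pos: [0.599, -0.0343, 0.1399]
eef_rot: [0.206, 0.677, -0.204, 0.677]
contact_force: [1.6, 1.2, -3.8]
opening: 0.31
```

Request:
drive_tool(deltas=[[[4, 0, 0], [0, 0, 0], 2], [[5, 0, 0], [0, 0, 0], 2], [[4, 0, 0], [0, 0, 0], 2], [[2, 0, 0], [0, 0, 0], 2], [[0, 0, 0], [0, 0, 0], 2], [[0, 0, 0], [0, 0, 0], 2]])

```text
clock: 6.03
tool_pos: [0.5963, -0.0389, 0.1409]
eef_rot: [0.293, 0.644, -0.293, 0.643]
contact_force: [0.6, -0.1, -4.3]
opening: 0.309
```

```bash
python3 -c "
from st import *
from ov import *
S,M=st((.5974,-.038,.1419))
p=S['tool_pos'];zc=p[2]-.0179
s=r.snapshot('side');t=r.snapshot('top')
u,v=proj(s,(p[0],p[1],zc)).round().astype(int);print(u,v)
u-=33;v-=25
a=crop(s,u,v,66,50,6);b=a.copy()
for z in(zc-.0185,zc-.0245):
  draw(b,s,[(p[0]+x,p[1]+y,z) for x,y in((.007,.012),(-.007,.012),(-.007,-.012),(.007,-.012))],u,v,6,(0,0,255))
draw(b,s,circ(p,.02,zc),u,v,6,(0,255,0))
u2,v2=proj(t,(p[0],p[1],zc)).round().astype(int)
c=crop(t,u2-40,v2-30,80,60,5);d=crop(s,u-20,v-5,80,60,5)
h=np.vstack([np.hstack([a,b]),np.hstack([c,d])[:,:792]]);cv2.imwrite('pics/h1.png',h)
"
```

```text
t 6.03 q [0.03, 0.76, -0.08, 1.73, 0.09, 0.65, 0.62] pos [0.5963, -0.0389, 0.1409] jawyaw 41.05 tilt [-0.0017, -0.0004] F [0.6, -0.07, -4.31] M [-0.046, 0.026, -0.019] open mm 27.2
tool shift cm [-0.1   0.14  0.01]
362 198
```

View pics/h1.png

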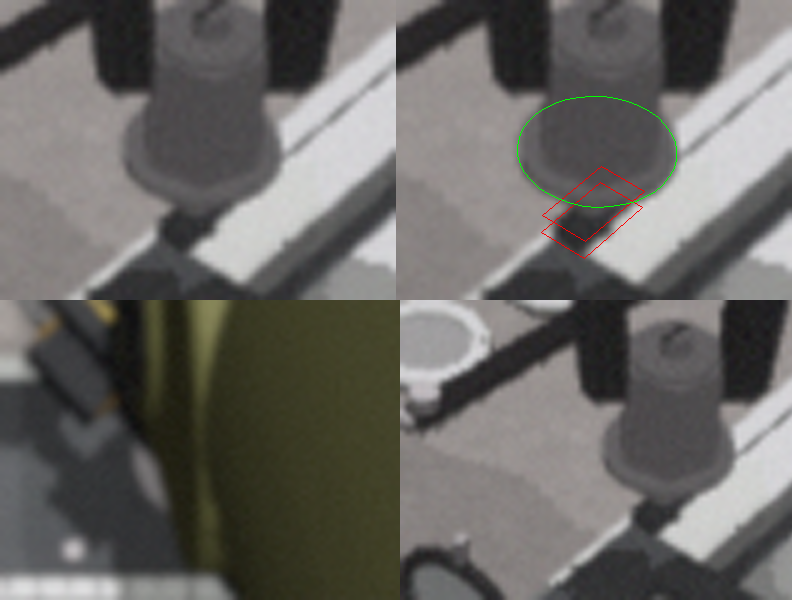

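The collar matches the prediction to within a pixel at crop (202,152), and the head is visible below it at (187,230). To check the bolt yaw, I'll compare the bolt-end slot and the head with model lines.

```bash
python3 -c "
from st import *
from ov import *
S,M=st()
p=S['tool_pos'];zc=p[2]-.0179
fr=[r.snapshot('side') for _ in range(8)];s=fr[0]
img=np.mean([f['color'].astype(float) for f in fr],0)
s=dict(s,color=img.clip(0,255).astype(np.uint8))
u,v=345,168
a=crop(s,u,v,40,18,10);g=cv2.convertScaleAbs(a,alpha=2.2,beta=-90)
b=g.copy();k=10
for yw,col in((-10,(0,0,255)),(0,(0,255,0)),(10,(255,0,0))):
  y=np.radians(yw);d=np.array([-np.sin(y),np.cos(y),0])*.012;c=np.array([p[0],p[1],zc+.042])
  draw(b,s,[c-d,c+d],u,v,k,col)
u,v=340,200
a2=crop(s,u,v,40,25,10);g2=cv2.convertScaleAbs(a2,alpha=3,beta=-60);b2=g2.copy()
for yw,col in((-10,(0,0,255)),(0,(0,255,0)),(10,(255,0,0))):
  y=np.radians(yw);C,Sn=np.cos(y),np.sin(y)
  draw(b2,s,[(p[0]+C*x-Sn*yy,p[1]+Sn*x+C*yy,zc-.0205) for x,yy in((.007,.012),(-.007,.012),(-.007,-.012),(.007,-.012))],u,v,k,col)
cv2.imwrite('pics/b1.png',np.vstack([np.hstack([g,b]),np.hstack([g2,b2])]))
"
```

```text
t 6.13 q [0.03, 0.76, -0.08, 1.73, 0.09, 0.65, 0.62] pos [0.5967, -0.0388, 0.1412] jawyaw 41.03 tilt [-0.0008, -0.0] F [0.53, -1.09, -3.88] M [-0.018, 0.045, 0.041] open mm 26.9
```

View pics/b1.png

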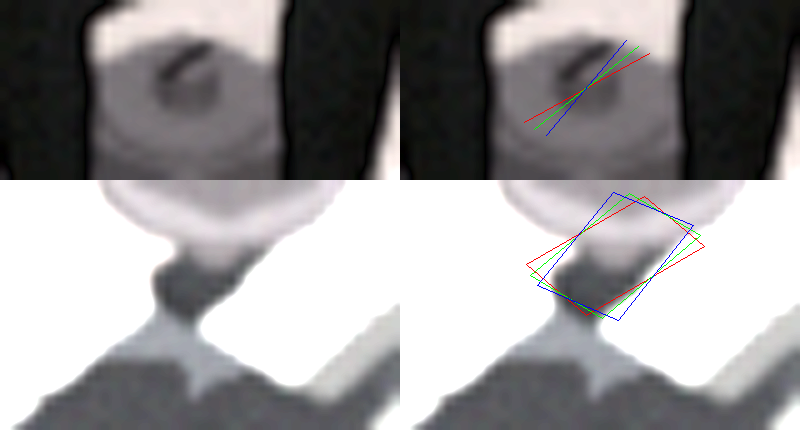

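Bolt yaw reads about 0° (±3°): the slot line at (165,78)-(208,45) lies along the green 0° line. I'll lower in steps.

Request:
drive_tool(deltas=[[[0, 0, 0], [0.8, 0.1, 0.02], 2], [[0, 0, 0], [1.2, 0, 0], 2], [[0, 0, 0], [1.2, 0, 0], 2], [[0, 0, 0], [0.8, 0, 0], 2], [[0, 0, 0], [0.3, 0, 0], 2], [[0, 0, 0], [0, 0, 0], 2]])

```text
clock: 7.03
tool_pos: [0.597, -0.0381, 0.0969]
eef_rot: [0.293, 0.644, -0.294, 0.642]
contact_force: [-0.5, -0.8, -3.6]
opening: 0.309
```

```bash
python3 -c "
from st import *
st((.5974,-.0384,.0659))"
```

```text
t 7.03 q [0.03, 0.83, -0.07, 1.75, 0.1, 0.56, 0.61] pos [0.597, -0.0381, 0.0969] jawyaw 40.98 tilt [-0.0029, 0.0001] F [-0.49, -0.78, -3.58] M [-0.06, -0.052, 0.039] open mm 27.2
tool shift cm [3.1  0.02 0.05]
```

Request:
drive_tool(deltas=[[[0, 0, 0], [0.2, 0.02, 0.03], 2], [[0, 0, 0], [0.2, 0, 0], 2], [[0, 0, 0], [0.2, 0, 0], 2], [[0, 0, 0], [0.2, 0, 0], 2], [[0, 0, 0], [0.2, 0, 0], 2], [[0, 0, 0], [0, 0, 0], 2]])

```text
clock: 7.53
tool_pos: [0.5981, -0.0382, 0.0882]
eef_rot: [0.293, 0.644, -0.293, 0.643]
contact_force: [-0.1, -0.3, -4.3]
opening: 0.309
```

```bash
python3 -c "
from st import *
st((.5974,-.0384,.0659))"
```

```text
t 7.53 q [0.03, 0.84, -0.07, 1.76, 0.1, 0.54, 0.61] pos [0.5981, -0.0382, 0.0882] jawyaw 40.97 tilt [-0.0004, 0.0001] F [-0.14, -0.27, -4.28] M [-0.042, 0.047, 0.005] open mm 27.2
tool shift cm [ 2.23 -0.07 -0.04]
```

Already into the foot without any contact. Going on.

Request:
drive_tool(deltas=[[[0, 0, 0], [0.2, -0.03, 0], 2], [[0, 0, 0], [0.2, 0, 0], 2], [[0, 0, 0], [0.2, 0, 0], 2], [[0, 0, 0], [0.2, 0, 0], 2], [[0, 0, 0], [0.1, 0, 0], 2], [[0, 0, 0], [0, 0, 0], 2]])

```text
clock: 8.03
tool_pos: [0.5979, -0.0384, 0.0791]
eef_rot: [0.293, 0.644, -0.293, 0.643]
contact_force: [0.0, -0.0, -4.3]
opening: 0.307
```

```bash
python3 -c "
from st import *
st((.5974,-.0384,.0659))"
```

```text
t 8.03 q [0.03, 0.86, -0.07, 1.76, 0.11, 0.53, 0.6] pos [0.5979, -0.0384, 0.0791] jawyaw 40.97 tilt [-0.0006, 0.0001] F [0.03, -0.04, -4.28] M [-0.048, 0.05, 0.019] open mm 27.1
tool shift cm [ 1.32 -0.04 -0.03]
```

Request:
drive_tool(deltas=[[[0, 0, 0], [0.2, 0, 0], 2], [[0, 0, 0], [0.2, 0, 0], 2], [[0, 0, 0], [0.2, 0, 0], 2], [[0, 0, 0], [0.2, 0, 0], 2], [[0, 0, 0], [0.2, 0, 0], 2], [[0, 0, 0], [0.1, 0, 0], 2], [[0, 0, 0], [0, 0, 0], 2]])

```text
clock: 8.62
tool_pos: [0.5979, -0.0384, 0.0682]
eef_rot: [0.293, 0.644, -0.293, 0.643]
contact_force: [0.2, -0.7, -3.9]
opening: 0.31
```

```bash
python3 -c "
from st import *
st((.5974,-.0384,.0659))"
```

```text
t 8.62 q [0.03, 0.88, -0.07, 1.77, 0.11, 0.5, 0.6] pos [0.5979, -0.0384, 0.0682] jawyaw 40.98 tilt [-0.0006, 0.0001] F [0.22, -0.73, -3.92] M [0.023, -0.007, 0.039] open mm 27.3
tool shift cm [ 0.23 -0.04 -0.03]
```

Almost seated, with only the clamp's weight carried. Bring the collar down gently.

Request:
drive_tool(deltas=[[[0, 0, 0], [0.1, 0, 0], 2], [[0, 0, 0], [0.08, 0, 0], 2], [[0, 0, 0], [0.05, 0, 0], 2], [[0, 0, 0], [0, 0, 0], 2], [[0, 0, 0], [0, 0, 0], 2]])

```text
clock: 9.03
tool_pos: [0.5981, -0.0385, 0.0662]
eef_rot: [0.293, 0.643, -0.293, 0.643]
contact_force: [-0.0, -0.0, -3.5]
opening: 0.312
```

```bash
python3 -c "
from st import *
for _ in range(4):
  st();r.snapshot('side')"
```

```text
t 9.03 q [0.03, 0.88, -0.07, 1.77, 0.11, 0.5, 0.6] pos [0.5981, -0.0385, 0.0662] jawyaw 40.97 tilt [0.0, 0.0001] F [-0.03, -0.02, -3.5] M [-0.009, -0.035, -0.003] open mm 27.5
t 9.08 q [0.03, 0.88, -0.07, 1.77, 0.11, 0.5, 0.6] pos [0.5981, -0.0385, 0.0663] jawyaw 40.97 tilt [0.0001, 0.0] F [-0.06, 0.22, -4.16] M [-0.054, 0.004, -0.002] open mm 27.2
t 9.13 q [0.03, 0.88, -0.07, 1.77, 0.11, 0.5, 0.6] pos [0.5982, -0.0384, 0.0663] jawyaw 40.97 tilt [0.0001, 0.0001] F [0.69, -0.88, -4.22] M [-0.009, 0.004, 0.015] open mm 27.0
t 9.18 q [0.03, 0.88, -0.07, 1.77, 0.11, 0.5, 0.6] pos [0.5982, -0.0385, 0.0663] jawyaw 40.97 tilt [0.0001, 0.0] F [0.0, -0.5, -3.73] M [0.039, 0.033, 0.063] open mm 27.4
```

Request:
drive_tool(deltas=[[[0, 0, 0], [0.05, 0, 0], 2], [[0, 0, 0], [0.03, 0, 0], 2], [[0, 0, 0], [0, 0, 0], 2], [[0, 0, 0], [0, 0, 0], 2]])

```text
clock: 9.57
tool_pos: [0.5983, -0.0384, 0.066]
eef_rot: [0.293, 0.643, -0.293, 0.644]
contact_force: [-2.3, 1.2, 5.1]
opening: 0.312
```

```bash
cat >> st.py <<'E'
def av(n=6):
    F=[]
    for i in range(n):
        s=r.get_state();F.append(np.r_[s["contact_force"],s["moment"],s["tool_pos"]]);r.snapshot("side")
    F=np.array(F);print("avg F",F[:,:3].mean(0).round(2),"M",F[:,3:6].mean(0).round(3),"sdMz",F[:,5].std().round(3),"z",F[:,8].mean().round(4))
E
python3 -c "
from st import *
st();av()"
```

```text
t 9.57 q [0.03, 0.88, -0.07, 1.77, 0.11, 0.5, 0.6] pos [0.5983, -0.0384, 0.066] jawyaw 40.97 tilt [0.0005, 0.0001] F [-2.26, 1.17, 5.11] M [-0.062, 0.429, 0.025] open mm 27.5
avg F [-2.27  0.65  5.76] M [-0.046  0.493  0.015] sdMz 0.025 z 0.066
```

Seated: the collar contacts at TCP z = 0.066, as computed. I'll ease off the push and turn clockwise.

Request:
drive_tool(deltas=[[[0, 0, 0], [-0.05, 0, 0], 2], [[3, 0, 0], [0, 0, 0], 2], [[5, 0, 0], [0, 0, 0], 2], [[5, 0, 0], [0, 0, 0], 2], [[5, 0, 0], [0, 0, 0], 2], [[5, 0, 0], [0, 0, 0], 2], [[5, 0, 0], [0, 0, 0], 2], [[5, 0, 0], [0, 0, 0], 2], [[2, 0, 0], [0, 0, 0], 2], [[0, 0, 0], [0, 0, 0], 2]])

```text
clock: 10.7
tool_pos: [0.5986, -0.0391, 0.0661]
eef_rot: [0.473, 0.525, -0.473, 0.526]
contact_force: [-0.8, -2.0, 1.8]
opening: 0.31
```

```bash
python3 -c "
from st import *
st();av()"
```

```text
t 10.7 q [-0.06, 0.88, 0.08, 1.77, -0.13, 0.49, 0.21] pos [0.5986, -0.0391, 0.0661] jawyaw 5.96 tilt [0.0011, -0.0011] F [-0.81, -1.98, 1.79] M [-0.434, 0.151, -0.036] open mm 27.3
avg F [-0.07 -2.26  1.61] M [-0.523  0.084  0.009] sdMz 0.029 z 0.066
```

Request:
drive_tool(deltas=[[[0, 0, 0], [-0.02, 0, 0], 2], [[5, 0, 0], [0, 0, 0], 2], [[5, 0, 0], [0, 0, 0], 2], [[5, 0, 0], [0, 0, 0], 2], [[5, 0, 0], [0, 0, 0], 2], [[5, 0, 0], [0, 0, 0], 2], [[5, 0, 0], [0, 0, 0], 2], [[5, 0, 0], [0, 0, 0], 2], [[5, 0, 0], [0, 0, 0], 2], [[5, 0, 0], [0, 0, 0], 2], [[3, 0, 0], [0, 0, 0], 2], [[0, 0, 0], [0, 0, 0], 2]])

```text
clock: 12.0
tool_pos: [0.598, -0.037, 0.066]
eef_rot: [0.646, 0.288, -0.646, 0.287]
contact_force: [0.3, 0.2, 2.3]
opening: 0.314
```

```bash
python3 -c "
from st import *
st();av()
s=r.snapshot('side');t=r.snapshot('top');cv2.imwrite('pics/k1.png',np.hstack([crop(s,290,110,130,130,3),crop(t,270,190,130,130,3)]))"
```

```text
t 12.0 q [-0.17, 0.91, 0.28, 1.78, -0.46, 0.53, -0.33] pos [0.598, -0.037, 0.066] jawyaw -42.03 tilt [-0.0005, 0.0015] F [0.29, 0.21, 2.28] M [0.07, 0.223, -0.113] open mm 27.6
avg F [-0.26  1.74  2.25] M [ 0.267  0.213 -0.066] sdMz 0.031 z 0.066
```

View pics/k1.png

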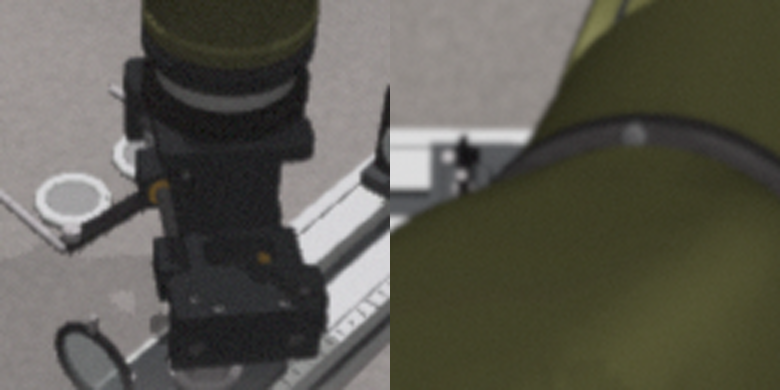

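The gripper body clears the lens ring at (90,350). The bolt is turned 83°, so now I'll regrip by −60°.

Request:
drive_tool(deltas=[[[0, 0, 0], [-0.02, 0, 0], 4.8], [[0, 0, 0], [0, 0, 0], 4.8], [[0, 0, 0], [0, 0, 0], 4.8], [[-5, 0, 0], [0, 0, 0], 4.8], [[-7, 0, 0], [0, 0, 0], 4.8], [[-7, 0, 0], [0, 0, 0], 4.8], [[-7, 0, 0], [0, 0, 0], 4.8], [[-7, 0, 0], [0, 0, 0], 4.8], [[-7, 0, 0], [0, 0, 0], 4.8], [[-7, 0, 0], [0, 0, 0], 4.8], [[-7, 0, 0], [0, 0, 0], 4.8], [[-6, 0, 0], [0, 0, 0], 4.8]])

```text
clock: 13.4
tool_pos: [0.5981, -0.0395, 0.0662]
eef_rot: [0.414, 0.573, -0.415, 0.573]
contact_force: [-0.3, -0.0, 0.7]
opening: 0.545
```

Request:
drive_tool(deltas=[[[0, 0, 0], [0, 0, 0], 4.8], [[0, 0, 0], [0, 0, 0], 4.8]])

```text
clock: 13.57
tool_pos: [0.5981, -0.0393, 0.0662]
eef_rot: [0.417, 0.571, -0.417, 0.571]
contact_force: [-0.6, 0.9, -0.6]
opening: 0.545
```

```bash
python3 -c "
from st import *
st((.598,-.038,.0661));av()"
```

```text
t 13.57 q [-0.03, 0.88, 0.03, 1.77, -0.05, 0.49, 0.35] pos [0.5981, -0.0393, 0.0662] jawyaw 17.76 tilt [0.0, -0.0004] F [-0.58, 0.93, -0.6] M [-0.103, 0.017, 0.039] open mm 48.0
tool shift cm [ 0.01  0.03 -0.12]
avg F [ 0.06  0.41 -0.43] M [-0.067  0.048  0.027] sdMz 0.026 z 0.0662
```

Request:
drive_tool(deltas=[[[0, 0, 0], [0, 0.03, -0.1], 4.8], [[0, 0, 0], [0, 0, 0], 2], [[0, 0, 0], [0, 0, 0], 2], [[0, 0, 0], [0, 0, 0], 2], [[0, 0, 0], [0, 0, 0], 2]])

```text
clock: 14.28
tool_pos: [0.5986, -0.0372, 0.0664]
eef_rot: [0.416, 0.572, -0.415, 0.572]
contact_force: [1.1, 1.3, 0.2]
opening: 0.309
```

Request:
drive_tool(deltas=[[[3, 0, 0], [0, 0, 0], 2], [[4, 0, 0], [0, 0, 0], 2], [[4, 0, 0], [0, 0, 0], 2], [[4, 0, 0], [0, 0, 0], 2], [[4, 0, 0], [0, 0, 0], 2], [[1, 0, 0], [0, 0, 0], 2], [[0, 0, 0], [0, 0, 0], 2]])

```text
clock: 14.87
tool_pos: [0.5981, -0.0384, 0.0664]
eef_rot: [-0.508, -0.491, 0.509, -0.492]
contact_force: [0.5, -2.7, 1.1]
opening: 0.311
```

```bash
python3 -c "
from st import *
st();av(8)"
```

```text
t 14.87 q [-0.08, 0.89, 0.12, 1.77, -0.19, 0.5, 0.12] pos [0.5981, -0.0384, 0.0664] jawyaw -2.01 tilt [0.0001, -0.0014] F [0.5, -2.73, 1.13] M [-0.613, 0.093, 0.051] open mm 27.4
avg F [ 0.08 -3.51  0.49] M [-0.822  0.076  0.056] sdMz 0.027 z 0.0664
```

Request:
drive_tool(deltas=[[[2, 0, 0], [0, 0, 0.05], 2], [[4, 0, 0], [0, 0, 0], 2], [[4, 0, 0], [0, 0, 0], 2], [[4, 0, 0], [0, 0, 0], 2], [[4, 0, 0], [0, 0, 0], 2], [[2, 0, 0], [0, 0, 0], 2], [[0, 0, 0], [0, 0, 0], 2]])

```text
clock: 15.85
tool_pos: [0.5979, -0.0377, 0.0663]
eef_rot: [-0.586, -0.395, 0.587, -0.395]
contact_force: [-0.4, -2.9, 2.6]
opening: 0.314
```

```bash
python3 -c "
from st import *
st();av(8)"
```

```text
t 15.85 q [-0.13, 0.89, 0.2, 1.77, -0.32, 0.51, -0.1] pos [0.5979, -0.0377, 0.0663] jawyaw -22.08 tilt [-0.0003, -0.0001] F [-0.36, -2.9, 2.6] M [-0.817, 0.331, 0.025] open mm 27.7
avg F [-1.04 -3.58  2.51] M [-0.773  0.361 -0.001] sdMz 0.023 z 0.0664
```

Request:
drive_tool(deltas=[[[2, 0, 0], [-0.02, 0.02, 0.05], 2], [[4, 0, 0], [0, 0, 0], 2], [[4, 0, 0], [0, 0, 0], 2], [[4, 0, 0], [0, 0, 0], 2], [[4, 0, 0], [0, 0, 0], 2], [[2, 0, 0], [0, 0, 0], 2], [[0, 0, 0], [0, 0, 0], 2]])

```text
clock: 16.83
tool_pos: [0.5979, -0.0377, 0.0663]
eef_rot: [-0.646, -0.288, 0.646, -0.287]
contact_force: [-1.5, -1.4, 1.6]
opening: 0.308
```

```bash
python3 -c "
from st import *
st();av(8)"
```

```text
t 16.83 q [-0.17, 0.9, 0.29, 1.78, -0.46, 0.53, -0.32] pos [0.5979, -0.0377, 0.0663] jawyaw -42.06 tilt [-0.0006, 0.0007] F [-1.52, -1.4, 1.55] M [-0.275, 0.425, 0.04] open mm 27.2
avg F [-1.4  -0.72  1.38] M [-0.111  0.424 -0.042] sdMz 0.043 z 0.0663
```

Request:
drive_tool(deltas=[[[0, 0, 0], [0, 0, 0], 4.8], [[0, 0, 0], [0, 0, 0], 4.8], [[0, 0, 0], [0, 0, 0], 4.8], [[-5, 0, 0], [0, 0, 0], 4.8], [[-7, 0, 0], [0, 0, 0], 4.8], [[-7, 0, 0], [0, 0, 0], 4.8], [[-7, 0, 0], [0, 0, 0], 4.8], [[-7, 0, 0], [0, 0, 0], 4.8], [[-7, 0, 0], [0, 0, 0], 4.8], [[-7, 0, 0], [0, 0, 0], 4.8], [[-7, 0, 0], [0, 0, 0], 4.8], [[-6, 0, 0], [0, 0, 0], 4.8]])

```text
clock: 18.23
tool_pos: [0.5985, -0.0386, 0.0666]
eef_rot: [0.414, 0.573, -0.414, 0.573]
contact_force: [0.0, 0.2, -0.3]
opening: 0.545
```

Request:
drive_tool(deltas=[[[0, 0, 0], [0, 0, 0], 4.8], [[0, 0, 0], [0, 0, 0], 4.8]])

```text
clock: 18.4
tool_pos: [0.5984, -0.0386, 0.0666]
eef_rot: [0.417, 0.571, -0.416, 0.571]
contact_force: [1.3, 0.3, -0.4]
opening: 0.548
```

```bash
python3 -c "
from st import *
st((.598,-.038,.0662));av(8)"
```

```text
t 18.4 q [-0.03, 0.88, 0.03, 1.77, -0.05, 0.49, 0.35] pos [0.5984, -0.0386, 0.0666] jawyaw 17.78 tilt [0.0006, 0.0003] F [1.28, 0.26, -0.36] M [-0.069, 0.01, 0.006] open mm 48.3
tool shift cm [ 0.04 -0.02 -0.07]
avg F [ 0.21 -0.2   0.05] M [-0.064  0.048  0.008] sdMz 0.02 z 0.0665
```

Request:
drive_tool(deltas=[[[0, 0, 0], [0, 0, 0], 2], [[0, 0, 0], [0, 0, 0], 2], [[0, 0, 0], [0, 0, 0], 2], [[0, 0, 0], [0, 0, 0], 2], [[0, 0, 0], [0, 0, 0], 2]])

```text
clock: 19.22
tool_pos: [0.5986, -0.0383, 0.0666]
eef_rot: [0.416, 0.572, -0.415, 0.572]
contact_force: [1.2, -0.5, -1.3]
opening: 0.306
```

```bash
python3 -c "
from st import *
st((.598,-.038,.0662));av(8)"
```

```text
t 19.22 q [-0.03, 0.88, 0.03, 1.77, -0.05, 0.49, 0.35] pos [0.5986, -0.0383, 0.0666] jawyaw 17.99 tilt [0.0009, 0.0002] F [1.18, -0.55, -1.31] M [-0.032, -0.179, 0.075] open mm 27.0
tool shift cm [ 0.04 -0.04 -0.04]
avg F [ 1.2  -0.12 -0.72] M [ 0.021 -0.248  0.053] sdMz 0.039 z 0.0666
```

Request:
drive_tool(deltas=[[[2, 0, 0], [0, 0, 0], 2], [[4, 0, 0], [0, 0, 0], 2], [[4, 0, 0], [0, 0, 0], 2], [[2, 0, 0], [0, 0, 0], 2], [[0, 0, 0], [0, 0, 0], 2]])

```text
clock: 20.03
tool_pos: [0.5983, -0.0386, 0.0666]
eef_rot: [0.474, 0.525, -0.474, 0.525]
contact_force: [2.4, -0.0, -0.1]
opening: 0.307
```

```bash
python3 -c "
from st import *
st();av(6)"
```

```text
t 20.03 q [-0.06, 0.88, 0.08, 1.77, -0.13, 0.49, 0.21] pos [0.5983, -0.0386, 0.0666] jawyaw 5.89 tilt [0.0004, -0.0005] F [2.43, -0.02, -0.06] M [-0.077, -0.328, -0.035] open mm 27.1
avg F [ 2.28  0.07 -0.08] M [-0.099 -0.336 -0.016] sdMz 0.025 z 0.0666
```

Request:
drive_tool(deltas=[[[2, 0, 0], [0, 0, 0], 2], [[4, 0, 0], [0, 0, 0], 2], [[4, 0, 0], [0, 0, 0], 2], [[0, 0, 0], [0, 0, 0], 2]])

```text
clock: 20.67
tool_pos: [0.5981, -0.0385, 0.0665]
eef_rot: [-0.518, -0.481, 0.518, -0.481]
contact_force: [1.1, -0.4, -0.7]
opening: 0.305
```

```bash
python3 -c "
from st import *
st();av(6)"
```

```text
t 20.67 q [-0.08, 0.89, 0.12, 1.77, -0.2, 0.5, 0.1] pos [0.5981, -0.0385, 0.0665] jawyaw -4.18 tilt [0.0, -0.0003] F [1.08, -0.39, -0.72] M [-0.176, -0.24, -0.062] open mm 26.9
avg F [ 1.5  -0.23 -0.59] M [-0.12  -0.272 -0.089] sdMz 0.035 z 0.0665
```

```bash
cat >> st.py <<'E'
def av(n=6):
    F=[]
    for i in range(n):
        s=r.get_state();F.append(np.r_[s["contact_force"],s["moment"],s["tool_pos"],s["joint_torque"]]);r.snapshot("side")
    F=np.array(F);print("avg F",F[:,:3].mean(0).round(2),"M",F[:,3:6].mean(0).round(3),"sdMz",F[:,5].std().round(3),"z",F[:,8].mean().round(4),"tau7",F[:,-1].mean().round(3))
E
python3 -c "
from st import *
av(2)"
```

```text
avg F [ 2.33 -0.49  0.09] M [-0.115 -0.265 -0.124] sdMz 0.024 z 0.0665 tau7 0.108
```

Request:
drive_tool(deltas=[[[2, 0, 0], [0, 0, 0], 2], [[3, 0, 0], [0, 0, 0], 2], [[3, 0, 0], [0, 0, 0], 2], [[0, 0, 0], [0, 0, 0], 2]])

```text
clock: 21.4
tool_pos: [0.5979, -0.0385, 0.0665]
eef_rot: [-0.55, -0.444, 0.55, -0.444]
contact_force: [1.4, -1.0, 0.4]
opening: 0.313
```

```bash
python3 -c "
from st import *
st();av(6)"
```

```text
t 21.4 q [-0.1, 0.89, 0.16, 1.77, -0.26, 0.5, 0.01] pos [0.5979, -0.0385, 0.0665] jawyaw -12.11 tilt [-0.0004, -0.0004] F [1.45, -0.99, 0.45] M [-0.142, -0.176, 0.179] open mm 27.6
avg F [ 1.3  -0.32  0.52] M [-0.168 -0.128  0.105] sdMz 0.036 z 0.0665 tau7 -0.198
```

The sign is clear now: positive Mz is resistance, and overshoot reverses the friction. I'll judge the torque after a small advance.

Request:
drive_tool(deltas=[[[0.9, 0, 0], [0, 0, 0], 2], [[0, 0, 0], [0, 0, 0], 2], [[0, 0, 0], [0, 0, 0], 2]])

```text
clock: 21.95
tool_pos: [0.5979, -0.0385, 0.0665]
eef_rot: [-0.553, -0.441, 0.553, -0.441]
contact_force: [0.9, -0.8, 1.0]
opening: 0.309
```

```bash
python3 -c "
from st import *
st();av(6)"
```

```text
t 21.95 q [-0.1, 0.89, 0.16, 1.77, -0.26, 0.5, 0.01] pos [0.5979, -0.0385, 0.0665] jawyaw -12.91 tilt [-0.0003, -0.0] F [0.87, -0.84, 1.0] M [-0.226, -0.031, 0.297] open mm 27.2
avg F [ 0.55 -0.83  1.1 ] M [-0.204  0.013  0.314] sdMz 0.02 z 0.0665 tau7 -0.317
```

The net torque is about 0.30 N m, which is finger-tight, at the top of the 0.15–0.3 band and below 0.45. Letting go and withdrawing straight up, then clear.

Request:
drive_tool(deltas=[[[0, 0, 0], [0, 0, 0], 4.5], [[0, 0, 0], [0, 0, 0], 5], [[0, 0, 0], [0, 0, 0], 5], [[0, 0, 0], [0, 0, 0], 5], [[0, 0, 0], [-1, 0, 0], 5], [[0, 0, 0], [-2, 0, 0], 5], [[0, 0, 0], [-3, 0, 0], 5], [[0, 0, 0], [-4, 0, 0], 5], [[0, 0, 0], [-4, 0, 0], 5], [[0, 0, 0], [-2, 0, 0], 5], [[0, 0, 0], [0, 0, 0], 5]])

```text
clock: 23.17
tool_pos: [0.6013, -0.0391, 0.2326]
eef_rot: [0.556, 0.438, -0.55, 0.443]
contact_force: [0.5, 0.3, 0.4]
opening: 0.569
```

Request:
drive_tool(deltas=[[[0, 0, 0], [0, -2, 2], 5], [[0, 0, 0], [0, -2.8, 2.5], 5], [[0, 0, 0], [0, -2.8, 2.5], 5], [[0, 0, 0], [0, -2.8, 2.5], 5], [[0, 0, 0], [0, -2.8, 2.5], 5], [[0, 0, 0], [0, -2.8, 2.5], 5], [[0, 0, 0], [0, 0, 0], 5]])

```text
clock: 23.75
tool_pos: [0.401, -0.1469, 0.2262]
eef_rot: [-0.553, -0.44, 0.557, -0.436]
contact_force: [-0.9, 0.3, -0.9]
opening: 0.569
```

```bash
python3 -c "
from st import *
st()
s=r.snapshot('side');t=r.snapshot('top')
cv2.imwrite('pics/e1.png',np.hstack([crop(s,290,190,100,100,4),crop(t,270,210,100,100,4)]))"
```

```text
t 23.75 q [0.09, 0.46, 0.22, 2.14, -0.18, 0.57, 0.21] pos [0.401, -0.1469, 0.2262] jawyaw -13.43 tilt [-0.0086, 0.0004] F [-0.93, 0.26, -0.94] M [-0.047, 0.142, -0.026] open mm 50.1
```

View pics/e1.png

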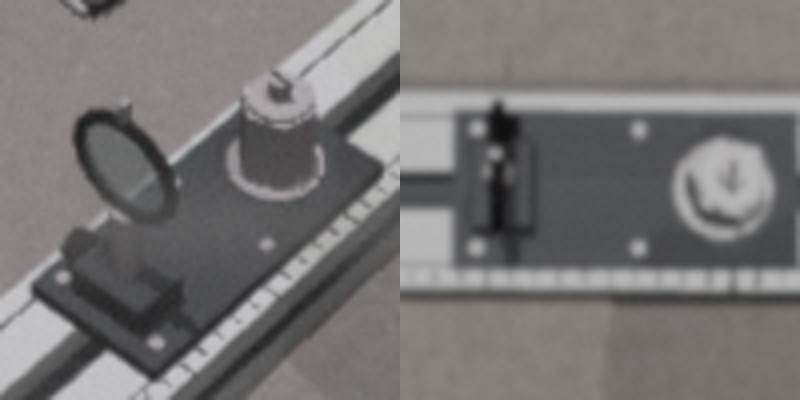

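The clamp sits on the foot with its bolt-end slot across the rail at (732,172). The foot's edges are at the same pixels as before (about 284 and 369.5), and the holder is upright. Handing in.

```bash
python3 -c "
from plant import r
print(r.finish_job())"
```

```text
the job is handed in; nothing more can be done
None
```

The trial-lens holder is clamped to the rail where it stood, and the job is handed in at about 24 s on the robot's clock (limit 64 s).

I took the T-bolt clamp from the rack and lowered its head through the foot slot into the rail. I then turned it about 174° clockwise in three grips until it was finger-tight, let go and withdrew.

**Last checks:**
- **Tightness:** after the last small advance the torque averaged 0.31 N m, or about 0.30 net of the sensor's zero offset. That is the top of the 0.15–0.3 finger-tight band and below the 0.45 limit. Readings taken just before that advance were lower (0.105) and even negative (about −0.1), because friction reversed when the turn overshot.
- **Head position:** the final picture shows the slot in the bolt's end lying across the rail, so the head stands square under the lips.
- **Holder:** it is upright, and its foot edges are at the same pixels as at the start.
- **Other objects:** I did not compare the thumbscrew, retinoscope, trial frame and trial lens with the start. The arm did not go down near the last three, and kept clear of the thumbscrew when gripping in the rack.

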